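# Find the rattling case and present it to the tag reader

### The arm

A 6-joint arm with a two-finger parallel gripper is mounted at the origin on a cart in front of the work surface, level with it; the furniture and walls round the work are solid. World frame = base frame: x ahead of the robot, y to its left, z up, the work surface at z = 0. Lengths are in m, angles in rad, forces in N, time in s.
With the tool pointing down it reaches from about 0.25 to 0.775 m from the base axis. Payload 4 kg.
Tool frame: the origin (TCP) lies on the centre line of the jaws, within the pads' length; the fingertips stand 8 mm ahead of it and the grasp point (between the pads) lies 11 mm behind it; z points along the fingers, y is the direction in which the jaws open and shut (so a half turn about z gives the same grasp; the last joint's range is limited). The gripper opens to 94 mm and grips with 3 to 60 N. Pads are 16 mm wide; open, the fingers measure 119 mm over their backs; the gripper's body (75 mm by 177 mm) begins 78 mm behind the grasp point.
Start: joints at [-1.442, 0.087, 1.371, -0, 1.684, -0.103], TCP at [0.126, -0.535, 0.214] pointing down, gripper open.
Joint ranges: [-3.1, 3.1], [-0.76, 2.03], [0.27, 2.55], [-1.08, 4.22], [0.17, 2.65], [-2.57, 2.57]. Speed limits (rad/s): [2.79, 2.79, 3.14, 3.14, 3.14, 3.14].

### API

Orientations are given as [roll, pitch, yaw] about the fixed x, y, z axes, in that order (R = Rz(yaw) Ry(pitch) Rx(roll)).
In Python, from bench import robot, cams, close_job gives the robot as it stands.
- The arm moves only by the tool arm_command, never from a script. Its argument "plan" is one flat list of numbers, 7 for each row, row after row: the shift along the tool's x, y, z in cm, then the turn, a rotation vector about the tool's x, y, z in degrees, then the closure, from 0 (fully open) to 1 (shut). A call has 1 to 8 rows; each row shifts and turns the commanded pose from where the row before left it, along the tool's axes as they then stand; what a row does not reach is not made up. A row lasts 1/8 s, in which the tool goes at most 62.5 mm and 10.7 degrees, less where a joint would pass 70% of its speed; a pose out of reach is approached as far as the arm can. A call with a gripper value outside its range is refused whole. The fingers move at their own pace and stop on an object; the grip force is fixed at half the most. Time passes only in rows, so rows that do not move let the fingers close. It gives the time, the measured TCP pose, the force and the opening at its end, in the units of the state.
- robot.get_obs(): the state, without advancing time (a new reading comes with each control period).
- cams.snapshot(name): name is "scene" or "top"; returns a dict with "pixels" (420x560x3 uint8, red, green, blue), "fov_y" (degrees; the focal length in pixels is half the picture's height over the tangent of half this angle, whatever the lens; pixels are square), "cx", "cy" (the principal point, pixels), "camera_from_world" (4x4, takes a point from world to camera coordinates). Camera axes: x right, y up, looking along -z (the intrinsics and any distortion apply to the point x, -y, -z); pixel columns grow to the right and rows downward; lengths in m; the calibration is good to about 2 mm. A picture is of the moment at which its call begins. There is no depth.
- close_job(): hands the job in, once; it reports no verdict.
The state is a dict: "time": time; "joint_positions": joint angles; "qvel": joint speeds; "joint_torque": joint torques, N m; "tool_pos": TCP position; "ee_rot": TCP orientation; "wrist_force": force on the tool from outside, world axes, zero at the start; "wrist_torque": the same for the moment, N m; "width": finger opening in m.
Only numpy, scipy, OpenCV 4.12 (cv2) and the standard library are available. Lean on these libraries where they do the work, as an engineer would, in place of code of your own. Each camera call takes 0.05 s, during which the arm holds its last target.

### The job

Each of the three identical sealed cases holds a steel ball, and in just one of them the ball has come loose: lift the cases one at a time and shake each briskly back and forth a few times in the air until you have felt which one rattles (do not go by elimination, shake that one too), setting any quiet case gently back down where it stood. Present the rattling case to the tag reader pad and finish while holding it there: level, still, centred over the pad and a few centimetres (about 7) above it without touching it. The timer, the blue-capped bottle and the red-lidded cup stay where they are.

Things in the scene. Friction and masses are not known exactly. Their poses are not given: they have to be found in the camera images.
- case_a: sealed case, all three look alike: grey, black underside, blue latch on each short end; 96 long (x) x 56 wide (y) x 52 high (z), 103 over the latches; origin at the centre of its underside, z up; grip it across the 56 mm. Each weighs 0.34 to 0.50 kg with its steel ball (40 mm, 0.26 kg). Name, weight and place say nothing of which case rattles
- case_b: sealed case, all three look alike: grey, black underside, blue latch on each short end; 96 long (x) x 56 wide (y) x 52 high (z), 103 over the latches; origin at the centre of its underside, z up; grip it across the 56 mm. In two of the three cases the ball sits fast, not always in the middle; in one it rolls freely over a flat floor. An analyser stands close behind the cases, its face at about x = 0.57 m: shake on the robot's side of it
- case_c: sealed case, all three look alike: grey, black underside, blue latch on each short end; 96 long (x) x 56 wide (y) x 52 high (z), 103 over the latches; origin at the centre of its underside, z up; grip it across the 56 mm. In the one that rattles the ball runs 46 mm along x (6 mm along y): felt as knocks, or as weight that shifts to the lower end when tipped
- reader_top (a point): centre of the top face of the tag reader, a fixed flat white pad 130 x 130 and 14 high with a black top and a ring of green marks; z up
- timer: white and grey dial timer, 64 across, 42 high, loose; origin at the centre of its underside; a bystander
- stain_bottle: white bottle with blue cap and blue band, 36 across, 97 high, loose; origin at the centre of its underside; a bystander
- cup: specimen cup with red lid, 65 across, 66 high, loose; origin at the centre of its underside; a bystander

How it is judged:
By the outcome, as a careful person would: the job done as asked, in the order asked, and still so for the second after the job is handed in, while the arm keeps its last pose, push and grip.
It also fails if it takes over 72 s, if anything falls off the work surface, if the arm or the gripper's body presses on something with over 40 N, if the wrist force passes 120 N, or if a joint passes its speed limit or range.

## Working session

There is one attempt and no reset: what is moved stays moved. The work goes in short steps, Python scripts to look and compute and a tool call to move; the robot and the scene stay as the last step left them, time stands still between calls to the robot, and variables do not carry over. Pictures are saved under pics/ and viewed, and the job is handed in when it is done.

Besides the shell and the picture viewer there is one more tool, called after "Emit:" in YAML: its name, and indented under it one key for each argument. arm_command: Moves the arm, as the interface text tells. Its arguments: {"type":"object","properties":{"plan":{"type":"array","items":{"type":"number"}}},"required":["plan"]}

```bash
ls; mkdir -p pics; python3 - <<'E'
from bench import robot, cams
import cv2,json,numpy as np
print(robot.get_obs())
for n in("scene","top"):
    s=cams.snapshot(n); cv2.imwrite(f"pics/{n}0.png",s["pixels"][:,:,::-1])
    print({k:(v.tolist() if hasattr(v,'tolist') else v) for k,v in s.items() if k!="pixels"})
E
```

```text
pics
{'time': 0.0, 'joint_positions': array([-1.44212278e+00,  8.79829962e-02,  1.37227921e+00,  2.19509062e-05,
        1.68355665e+00, -1.03094858e-01]), 'qvel': array([-0.00131191,  0.00118975, -0.00128994,  0.00147554, -0.0014361 ,
        0.00123628]), 'joint_torque': array([ 3.54371048e-05, -3.40185320e+01, -3.02423823e+01,  7.18131359e-02,
        3.30305204e-02, -1.64930043e-04]), 'tool_pos': array([ 0.12627195, -0.53476652,  0.21227618]), 'ee_rot': array([-3.13938051e+00, -2.50805416e-04,  2.31770571e-01]), 'wrist_force': array([-0.12923456, -0.21367704,  0.65178012]), 'wrist_torque': array([ 0.02061373,  0.05557364, -0.00884837]), 'width': 0.09390807035149702}
{'fov_y': 47.982004717497084, 'cx': 272.44659454806595, 'cy': 207.92384256632192, 'camera_from_world': [[0.5960943735071498, -0.8028179296663517, -0.012444664694196748, -0.3762791547169926], [0.5185808275856546, 0.3731221849854803, 0.7693203236183473, -0.3137951907249441], [-0.612980768975419, -0.4650410808497391, 0.6387420214675174, -1.4042137132500567], [0.0, 0.0, 0.0, 1.0]]}
{'fov_y': 45.92051107504994, 'cx': 284.8604332498121, 'cy': 203.91799395921475, 'camera_from_world': [[0.017887841548257604, -0.999823208601196, -0.005794537699740801, -0.021232560924851828], [0.9851494059928173, 0.0166348997501406, 0.17089156790872265, -0.5989526675621154], [-0.17076496419565473, -0.008765366661587157, 0.9852728025022027, -1.4630726983851086], [0.0, 0.0, 0.0, 1.0]]}
```

View pics/scene0.png

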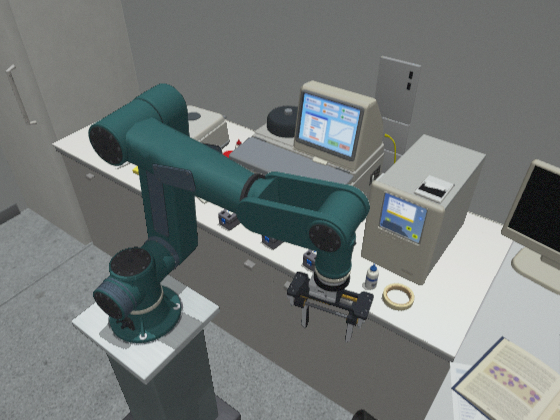

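View pics/top0.png

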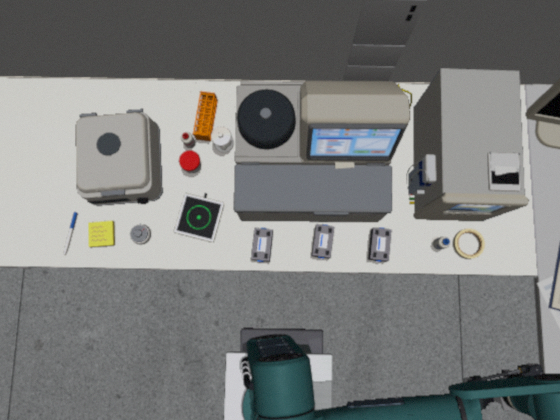

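The top view shows the cases at about (262,244), (322,241) and (379,244). The pad is at (199,217), the bottle at (444,243), the timer at (140,234) and the cup at (189,161). I'll enlarge this area.

```bash
python3 - <<'E'
import cv2
p=cv2.imread("pics/top0.png")
cv2.imwrite("pics/crop_cases.png",cv2.resize(p[215:275,240:400],None,fx=5,fy=5,interpolation=cv2.INTER_CUBIC))
cv2.imwrite("pics/crop_pad.png",cv2.resize(p[180:255,120:240],None,fx=6,fy=6,interpolation=cv2.INTER_CUBIC))
E
```

```text
(no output)
```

View pics/crop_cases.png

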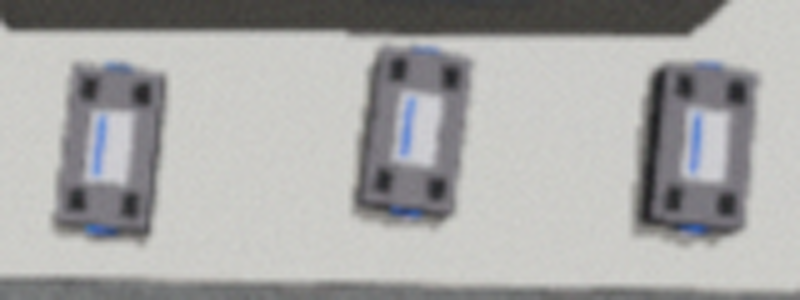

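View pics/crop_pad.png

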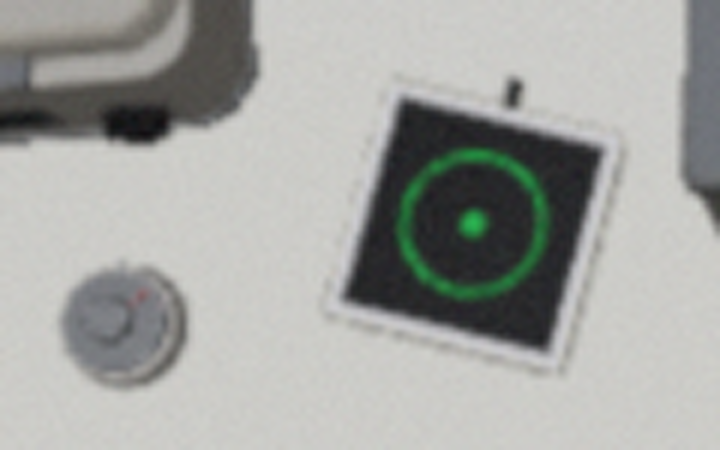

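```bash
cat > h.py <<'E'
import numpy as np
from bench import robot,cams
def px2w(s,u,v,z):
    H=s["pixels"].shape[0]; f=H/2/np.tan(np.radians(s["fov_y"])/2)
    M=np.array(s["camera_from_world"]); R=M[:3,:3]; C=-R.T@M[:3,3]
    d=R.T@np.array([(u-s["cx"])/f,-(v-s["cy"])/f,-1])
    return C+d*(z-C[2])/d[2]
def w2px(s,p):
    H=s["pixels"].shape[0]; f=H/2/np.tan(np.radians(s["fov_y"])/2)
    M=np.array(s["camera_from_world"]); c=M[:3,:3]@np.array(p)+M[:3,3]
    return s["cx"]+f*c[0]/-c[2], s["cy"]-f*c[1]/-c[2]
E
python3 - <<'E'
from h import *
s=cams.snapshot("top")
def c(u,v,k,ox,oy,z): return px2w(s,(u+.5)/k-.5+ox,(v+.5)/k-.5+oy,z)
cs={'L':[(89,89),(142,95),(130,205),(77,199)],'M':[(399,70),(452,76),(437,189),(383,180)],'R':[(690,87),(737,92),(725,205),(673,199)]}
lat={'L':[(118,68),(101,230)],'M':[(425,50),(406,212)],'R':[(709,65),(694,230)]}
for k,q in cs.items():
    w=np.array([c(*a,5,240,215,.052) for a in q]); m=w.mean(0)
    d=w[0]+w[1]-w[2]-w[3]
    l=np.array([c(*a,5,240,215,.03) for a in lat[k]]);e=l[0]-l[1]
    print(k,m.round(4),np.degrees(np.arctan2(d[1],d[0])),l.mean(0).round(4),np.linalg.norm(e),np.degrees(np.arctan2(e[1],e[0])))
print('pad',c(473,223,6,120,180,.014)); 
w=np.array([c(*a,6,120,180,.014) for a in [(396,82),(623,143),(560,373),(328,312)]]);print(w.round(4),w.mean(0),[np.linalg.norm(w[i]-w[i-1]) for i in range(4)])
print('timer',c(120,325,6,120,180,.03))
for n,u,v,z in[('bottle',444,243,.09),('cup',189,161,.066),('analyser front edge bottom',236,220,.1),('',236,220,0),('edge',262,270,0),('edge',379,273,0)]: print(n,px2w(s,u,v,z).round(3))
print(robot.get_obs()['time'])
E
```

```text
L [0.4755 0.0574 0.052 ] -4.740841549420136 [0.4764 0.0585 0.03  ] 0.09958535482478799 -4.506210472696689
M [ 0.4898 -0.1282  0.052 ] -7.6116415881283 [ 0.4907 -0.1284  0.03  ] 0.10013109253836792 -6.384749761533304
R [ 0.4825 -0.3018  0.052 ] -8.160554911953032 [ 0.4836 -0.303   0.03  ] 0.101602815405895 -6.013730369135476
pad [0.56052804 0.25859014 0.014     ]
[[0.6345 0.3026 0.014 ]
 [0.6041 0.1822 0.014 ]
 [0.4832 0.21   0.014 ]
 [0.5127 0.3315 0.014 ]] [0.55862953 0.25655221 0.014     ] [np.float64(0.12519162706812745), np.float64(0.12422283711054108), np.float64(0.12403595506060505), np.float64(0.12508214156450728)]
timer [0.5024003  0.43405634 0.03      ]
bottle [ 0.484 -0.48   0.09 ]
cup [0.726 0.286 0.066]
analyser front edge bottom [0.54  0.132 0.1  ]
 [0.554 0.142 0.   ]
edge [0.4   0.057 0.   ]
edge [ 0.397 -0.304  0.   ]
0.15
```

```bash
cat >> h.py <<'E'
from scipy.spatial.transform import Rotation as Ro
def st():
    o=robot.get_obs()
    print('t',round(o['time'],2),'pos',o['tool_pos'].round(4),'rpy',np.degrees(o['ee_rot']).round(2),'F',o['wrist_force'].round(2),'T',o['wrist_torque'].round(3),'w',round(o['width'],4))
    return o
def go(x,y,z,yaw,cur=None):
    o=st(); Rc=Ro.from_euler('xyz',o['ee_rot']); Rt=Ro.from_euler('xyz',[180,0,yaw],degrees=True)
    d=np.array([x,y,z])-o['tool_pos']
    print('turn deg (tool):',np.degrees((Rc.inv()*Rt).as_rotvec()).round(2),'shift cm after turn:',(Rt.inv().apply(d)*100).round(2),'before turn',(Rc.inv().apply(d)*100).round(2))
E
python3 -c "
from h import *
go(.483,-.3024,.15,-7)"
```

```text
t 0.15 pos [ 0.1263 -0.5349  0.2126] rpy [-1.799e+02 -1.000e-02  1.328e+01] F [-0.23 -0.1   0.44] T [ 0.003  0.018 -0.066] w 0.0939
turn deg (tool): [-1.000e-01  1.000e-02  2.028e+01] shift cm after turn: [ 32.57 -27.42   6.26] before turn [ 40.06 -14.42   6.29]
```

Emit:
arm_command:
  plan: [0, 0, 0, 0, 0, 10, 0, 0, 0, 0, 0, 0, 10.3, 0, 4, -3.4, 0, 0, 0, 0, 0, 4.6, -3.9, 0, 0, 0, 0, 0, 4.6, -3.9, 0, 0, 0, 0, 0, 4.6, -3.9, 0, 0, 0, 0, 0, 4.6, -3.9, 0, 0, 0, 0, 0, 4.6, -3.9, 0, 0, 0, 0, 0]

```text
time: 1.15
tool_pos: [0.4236, -0.3396, 0.2132]
ee_rot: [3.142, 0.0, -0.123]
wrist_force: [0.5, -1.7, -0.1]
width: 0.0938
```

```bash
python3 -c "
from h import *
go(.483,-.3024,.15,-7)"
```

```text
t 1.15 pos [ 0.4236 -0.3396  0.2132] rpy [ 1.80e+02  1.00e-02 -7.03e+00] F [ 0.46 -1.75 -0.14] T [-0.01   0.007 -0.   ] w 0.0938
turn deg (tool): [ 0.    0.01 -0.03] shift cm after turn: [ 5.44 -4.42  6.32] before turn [ 5.44 -4.42  6.32]
```

Emit:
arm_command:
  plan: [4.0, -3.3, 0, 0, 0, 0, 0, 1.5, -1.2, 4, 0, 0, 0, 0, 0, 0, 2.2, 0, 0, 0, 0, 0, 0, 0, 0, 0, 0, 0]

```text
time: 1.65
tool_pos: [0.4812, -0.3017, 0.1485]
ee_rot: [-3.139, 0.005, -0.122]
wrist_force: [0.5, 0.0, -0.1]
width: 0.0938
```

```bash
python3 - <<'E'
from h import *
import cv2
go(.483,-.3024,.015,-7)
s=cams.snapshot("top"); p=s["pixels"][:,:,::-1]
cv2.imwrite("pics/t1.png",cv2.resize(p[180:290,300:460],None,fx=5,fy=5,interpolation=cv2.INTER_CUBIC))
s=cams.snapshot("scene"); p=s["pixels"][:,:,::-1]
cv2.imwrite("pics/s1.png",cv2.resize(p[130:330,150:430],None,fx=2.8,fy=2.8,interpolation=cv2.INTER_CUBIC))
E
```

```text
t 1.65 pos [ 0.4812 -0.3017  0.1485] rpy [-179.83    0.31   -6.98] F [ 0.49  0.03 -0.1 ] T [ 0.041 -0.023  0.009] w 0.0938
turn deg (tool): [-0.17  0.31  0.02] shift cm after turn: [ 0.18  0.05 13.35] before turn [ 0.25  0.09 13.35]
```

View pics/s1.png

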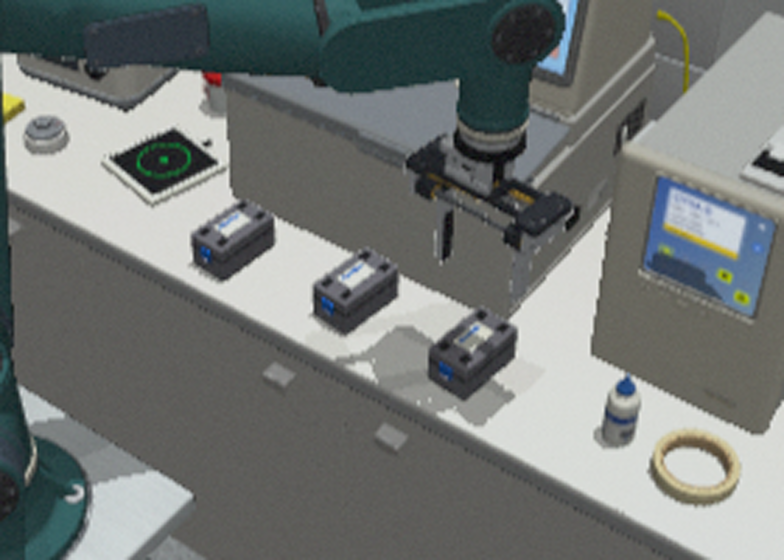

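View pics/t1.png

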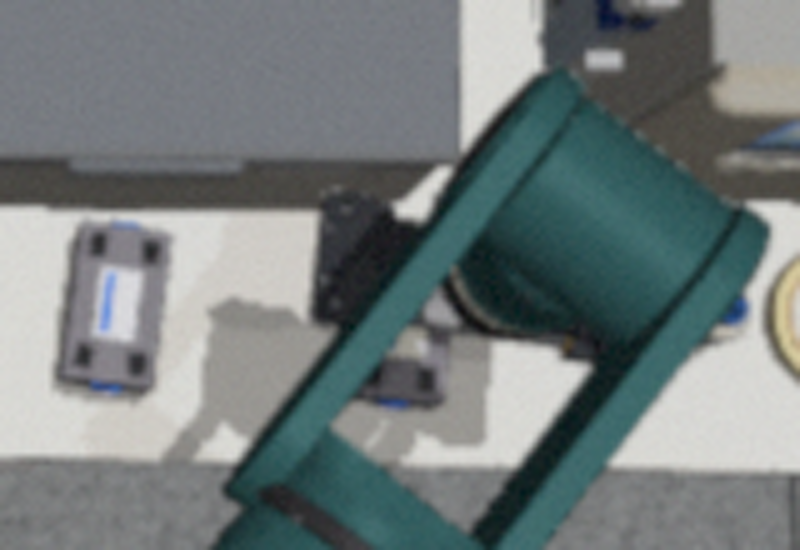

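```bash
python3 - <<'E'
from h import *
s=cams.snapshot("scene")
for n,w in [('R',(.483,-.3024,.052)),('M',(.4902,-.1283,.052)),('L',(.476,.058,.052)),('padc',(.5605,.2585,.014)),('tipTCP',(.4812,-.3017,.1485))]:
    u,v=w2px(s,w); print(n,((u+.5-150)*2.8-.5,(v+.5-130)*2.8-.5))
for u,v in [(473,337),(354,271),(232,221)]: print(px2w(s,(u+.5)/2.8-.5+150,(v+.5)/2.8-.5+130,.052))
print(px2w(s,(164+.5)/2.8-.5+150,(160+.5)/2.8-.5+130,.014))
E
```

```text
R (np.float64(476.8387143842182), np.float64(336.9313429199078))
M (np.float64(358.735414859431), np.float64(274.3795146846955))
L (np.float64(234.47987480868522), np.float64(223.2347559782497))
padc (np.float64(166.16802042982488), np.float64(159.3228978791723))
tipTCP (np.float64(479.9534770538227), np.float64(275.56381040287357))
[ 0.48031008 -0.29887205  0.052     ]
[ 0.4917898  -0.11997062  0.052     ]
[0.47756008 0.06347805 0.052     ]
[0.55754738 0.25991205 0.014     ]
```

Emit:
arm_command:
  plan: [0.2, 0.0, 4, 0, 0, 0, 0, 0, 0, 4, 0, 0, 0, 0, 0, 0, 3, 0, 0, 0, 0, 0, 0, 2.3, 0, 0, 0, 0, 0, 0, 0, 0, 0, 0, 0]

```text
time: 2.42
tool_pos: [0.4836, -0.3033, 0.0179]
ee_rot: [-3.141, 0.002, -0.123]
wrist_force: [-0.3, -0.6, -0.4]
width: 0.0939
```

```bash
python3 - <<'E'
from h import *
go(.483,-.3024,.015,-7)
E
```

```text
t 2.42 pos [ 0.4836 -0.3033  0.0179] rpy [-1.7994e+02  1.0000e-01 -7.0600e+00] F [-0.33 -0.61 -0.42] T [0.053 0.005 0.006] w 0.0939
turn deg (tool): [-0.06  0.1  -0.06] shift cm after turn: [-0.07 -0.08  0.29] before turn [-0.07 -0.08  0.29]
```

Emit:
arm_command:
  plan: [0, 0, 0.2, 0, 0, 0, 1, 0, 0, 0, 0, 0, 0, 1, 0, 0, 0, 0, 0, 0, 1, 0, 0, 0, 0, 0, 0, 1, 0, 0, 0, 0, 0, 0, 1]

```text
time: 3.05
tool_pos: [0.4849, -0.3029, 0.0171]
ee_rot: [-3.141, -0.001, -0.122]
wrist_force: [1.0, 1.6, 3.1]
width: 0.0561
```

```bash
python3 - <<'E'
from h import *
st()
E
```

```text
t 3.05 pos [ 0.4849 -0.3029  0.0171] rpy [-1.7996e+02 -6.0000e-02 -7.0100e+00] F [1.   1.63 3.09] T [ 0.569 -0.096 -0.022] w 0.0561
```

Emit:
arm_command:
  plan: [0, 0, -2, 0, 0, 0, 1, 0, 0, -4, 0, 0, 0, 1, -2, 0, -4, 0, 0, 0, 1, -4, 0, -2, 0, 0, 0, 1, 0, 0, 0, 0, 0, 0, 1, 0, 0, 0, 0, 0, 0, 1]

```text
time: 3.8
tool_pos: [0.4244, -0.2956, 0.1351]
ee_rot: [-3.141, 0.001, -0.123]
wrist_force: [0.1, -0.6, -5.0]
width: 0.0559
```

```bash
python3 - <<'E'
from h import *
import cv2
st()
s=cams.snapshot("scene"); p=s["pixels"][:,:,::-1]
st()
cv2.imwrite("pics/s2.png",cv2.resize(p[130:330,150:430],None,fx=2.8,fy=2.8,interpolation=cv2.INTER_CUBIC))
E
```

```text
t 3.8 pos [ 0.4244 -0.2956  0.1351] rpy [-1.7994e+02  8.0000e-02 -7.0400e+00] F [ 0.06 -0.59 -4.99] T [ 0.046 -0.081 -0.056] w 0.0559
t 3.85 pos [ 0.4245 -0.2956  0.1348] rpy [-1.7992e+02  1.2000e-01 -7.0200e+00] F [-0.63  0.63 -4.91] T [ 0.034 -0.066 -0.012] w 0.0562
```

View pics/s2.png

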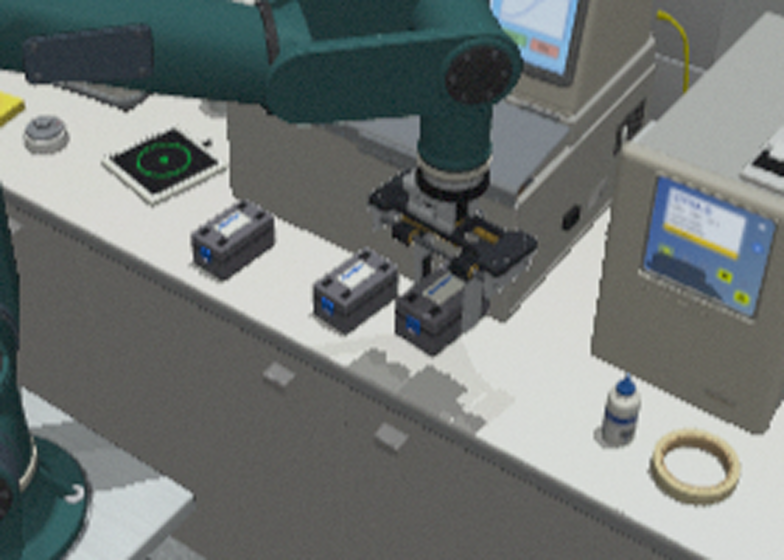

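Emit:
arm_command:
  plan: [-4, 0, 0, 0, 0, 0, 1]

```text
time: 3.98
tool_pos: [0.3861, -0.291, 0.1346]
ee_rot: [-3.14, 0.002, -0.12]
wrist_force: [-1.3, -0.8, -4.6]
width: 0.0558
```

Emit:
arm_command:
  plan: [4, 0, 0, 0, 0, 0, 1]

```text
time: 4.1
tool_pos: [0.4194, -0.2933, 0.132]
ee_rot: [-3.137, 0.01, -0.126]
wrist_force: [1.8, -1.8, -4.4]
width: 0.0558
```

Emit:
arm_command:
  plan: [-4, 0, 0, 0, 0, 0, 1]

```text
time: 4.22
tool_pos: [0.3871, -0.2907, 0.1314]
ee_rot: [-3.136, 0.005, -0.119]
wrist_force: [-1.1, -0.4, -3.1]
width: 0.0561
```

Emit:
arm_command:
  plan: [4, 0, 0, 0, 0, 0, 1]

```text
time: 4.35
tool_pos: [0.4196, -0.2932, 0.1309]
ee_rot: [-3.135, 0.012, -0.125]
wrist_force: [1.3, -1.8, -3.9]
width: 0.0558
```

Emit:
arm_command:
  plan: [-4, 0, 0, 0, 0, 0, 1]

```text
time: 4.47
tool_pos: [0.3872, -0.2907, 0.1312]
ee_rot: [-3.136, 0.006, -0.119]
wrist_force: [-1.9, 0.1, -3.6]
width: 0.0561
```

Emit:
arm_command:
  plan: [4, 0, 0, 0, 0, 0, 1]

```text
time: 4.6
tool_pos: [0.4197, -0.2932, 0.1309]
ee_rot: [-3.135, 0.012, -0.125]
wrist_force: [1.8, -0.7, -3.4]
width: 0.0557
```

Emit:
arm_command:
  plan: [-4, 0, 0, 0, 0, 0, 1]

```text
time: 4.72
tool_pos: [0.3872, -0.2907, 0.1312]
ee_rot: [-3.136, 0.006, -0.119]
wrist_force: [-1.9, -0.1, -3.3]
width: 0.056
```

Emit:
arm_command:
  plan: [4, 0, 0, 0, 0, 0, 1]

```text
time: 4.85
tool_pos: [0.4197, -0.2932, 0.1308]
ee_rot: [-3.135, 0.012, -0.125]
wrist_force: [0.9, -1.6, -3.5]
width: 0.0556
```

Emit:
arm_command:
  plan: [0, 0, 0, 0, 0, 0, 1, 0, 0, 0, 0, 0, 0, 1]

```text
time: 5.1
tool_pos: [0.4248, -0.2957, 0.1354]
ee_rot: [-3.141, 0.002, -0.122]
wrist_force: [-0.2, 0.3, -3.7]
width: 0.056
```

```bash
python3 -c "
from h import *
st()"
```

```text
t 5.1 pos [ 0.4248 -0.2957  0.1354] rpy [-1.7994e+02  1.3000e-01 -6.9700e+00] F [-0.2   0.26 -3.73] T [ 0.011 -0.056 -0.02 ] w 0.056
```

```bash
cat >> h.py <<'E'
def avg(n=6):
    T=[];F=[]
    for i in range(n):
        cams.snapshot("top"); o=robot.get_obs(); T.append(Ro.from_euler('xyz',o['ee_rot']).inv().apply(o['wrist_torque']));F.append(o['wrist_force'])
    print('t',round(o['time'],2),'tool T mean',np.mean(T,0).round(4),'sd',np.std(T,0).round(3),'F',np.mean(F,0).round(2),'rpy',np.degrees(o['ee_rot']).round(1))
E
python3 -c "
from h import *
avg()"
```

```text
t 5.4 tool T mean [0.0358 0.0499 0.0085] sd [0.025 0.026 0.017] F [-0.49  0.08 -4.86] rpy [180.  -0.  -7.]
```

Emit:
arm_command:
  plan: [0, 0, 0, 0, 8, 0, 1, 0, 0, 0, 0, 8, 0, 1, 0, 0, 0, 0, 0, 0, 1, 0, 0, 0, 0, 0, 0, 1, 0, 0, 0, 0, -8, 0, 1, 0, 0, 0, 0, -8, 0, 1, 0, 0, 0, 0, 0, 0, 1, 0, 0, 0, 0, 0, 0, 1]

```text
time: 6.4
tool_pos: [0.4256, -0.296, 0.1364]
ee_rot: [3.142, -0.001, -0.121]
wrist_force: [0.2, -0.1, -5.0]
width: 0.0561
```

```bash
python3 -c "
from h import *
avg()"
```

```text
t 6.7 tool T mean [ 0.0269  0.0402 -0.0076] sd [0.028 0.043 0.021] F [-0.01  0.03 -4.62] rpy [180.   -0.   -7.1]
```

Emit:
arm_command:
  plan: [0, 0, 0, 0, -8, 0, 1, 0, 0, 0, 0, -8, 0, 1, 0, 0, 0, 0, 0, 0, 1, 0, 0, 0, 0, 0, 0, 1, 0, 0, 0, 0, 8, 0, 1, 0, 0, 0, 0, 8, 0, 1, 0, 0, 0, 0, 0, 0, 1, 0, 0, 0, 0, 0, 0, 1]

```text
time: 7.7
tool_pos: [0.4246, -0.2963, 0.1376]
ee_rot: [3.14, -0.001, -0.123]
wrist_force: [-0.6, -0.2, -4.2]
width: 0.0559
```

```bash
python3 -c "
from h import *
avg();st()"
```

```text
t 8.0 tool T mean [ 0.0138  0.0453 -0.0217] sd [0.02  0.023 0.018] F [ 0.4  -0.14 -4.55] rpy [-180.    0.   -7.]
t 8.0 pos [ 0.4254 -0.296   0.1362] rpy [-1.7999e+02  4.0000e-02 -6.9800e+00] F [ 0.28 -0.42 -3.83] T [ 0.021 -0.031  0.041] w 0.0558
```

Case R is quiet: the shake forces were regular, and its moment stayed at 0.040–0.050 N·m after tipping both ways. I'm setting it back down.

Emit:
arm_command:
  plan: [4, 0, 2, 0, 0, 0, 1, 2, 0, 4, 0, 0, 0, 1, 0, 0, 3.5, 0, 0, 0, 1, 0, 0, 1.3, 0, 0, 0, 1, 0, 0, 0.6, 0, 0, 0, 1, 0, 0, 0.4, 0, 0, 0, 1, 0, 0, 0, 0, 0, 0, 1, 0, 0, 0, 0, 0, 0, 1]

```text
time: 9.0
tool_pos: [0.4849, -0.3039, 0.0197]
ee_rot: [3.14, -0.002, -0.123]
wrist_force: [-0.0, -0.5, -4.4]
width: 0.0561
```

```bash
python3 -c "
from h import *
st()"
```

```text
t 9.0 pos [ 0.4849 -0.3039  0.0197] rpy [ 1.7993e+02 -1.1000e-01 -7.0300e+00] F [-0.01 -0.48 -4.37] T [ 0.036 -0.049 -0.041] w 0.0561
```

Emit:
arm_command:
  plan: [0, 0, 0.15, 0, 0, 0, 1, 0, 0, 0.1, 0, 0, 0, 1, 0, 0, 0, 0, 0, 0, 1]

```text
time: 9.38
tool_pos: [0.4847, -0.3037, 0.0172]
ee_rot: [3.141, -0.001, -0.123]
wrist_force: [-0.7, 1.3, 2.8]
width: 0.056
```

```bash
python3 -c "
from h import *
st()"
```

```text
t 9.38 pos [ 0.4847 -0.3037  0.0172] rpy [ 1.7996e+02 -6.0000e-02 -7.0200e+00] F [-0.72  1.27  2.82] T [0.318 0.198 0.051] w 0.056
```

Emit:
arm_command:
  plan: [0, 0, 0, 0, 0, 0, 0, 0, 0, 0, 0, 0, 0, 0, 0, 0, 0, 0, 0, 0, 0, 0, 0, 0, 0, 0, 0, 0, 0, 0, -4, 0, 0, 0, 0, 0, 0, -5, 0, 0, 0, 0, 0, 0, -4, 0, 0, 0, 0]

```text
time: 10.25
tool_pos: [0.4847, -0.3035, 0.1481]
ee_rot: [3.141, -0.001, -0.122]
wrist_force: [0.5, -0.5, -0.3]
width: 0.0941
```

```bash
python3 -c "
from h import *
go(.4905,-.127,.15,-7)"
```

```text
t 10.25 pos [ 0.4847 -0.3035  0.1481] rpy [ 1.7995e+02 -9.0000e-02 -7.0200e+00] F [ 0.51 -0.48 -0.31] T [-0.003  0.002 -0.047] w 0.0941
turn deg (tool): [ 0.05 -0.09 -0.02] shift cm after turn: [ -1.58 -17.59  -0.19] before turn [ -1.58 -17.59  -0.21]
```

Emit:
arm_command:
  plan: [-0.6, -5.6, 0, 0, 0, 0, 0, -0.5, -6, 0, 0, 0, 0, 0, -0.5, -6, 0, 0, 0, 0, 0, 0, 0, 0, 0, 0, 0, 0, 0, 0, 0, 0, 0, 0, 0]

```text
time: 10.88
tool_pos: [0.4901, -0.1269, 0.1461]
ee_rot: [3.141, -0.0, -0.122]
wrist_force: [-0.8, 0.6, -0.3]
width: 0.0939
```

```bash
python3 - <<'E'
from h import *
import cv2
go(.4905,-.127,.015,-7)
s=cams.snapshot("top"); p=s["pixels"][:,:,::-1]
cv2.imwrite("pics/t3.png",cv2.resize(p[180:290,280:440],None,fx=5,fy=5,interpolation=cv2.INTER_CUBIC))
s=cams.snapshot("scene"); p=s["pixels"][:,:,::-1]
cv2.imwrite("pics/s3.png",cv2.resize(p[170:290,190:360],None,fx=4.6,fy=4.6,interpolation=cv2.INTER_CUBIC))
E
```

```text
t 10.88 pos [ 0.4901 -0.1269  0.1461] rpy [ 1.7995e+02 -2.0000e-02 -6.9800e+00] F [-0.82  0.57 -0.34] T [0.016 0.037 0.016] w 0.0939
turn deg (tool): [ 0.05 -0.02  0.02] shift cm after turn: [ 0.04  0.   13.11] before turn [ 3.000e-02 -1.000e-02  1.311e+01]
```

View pics/s3.png

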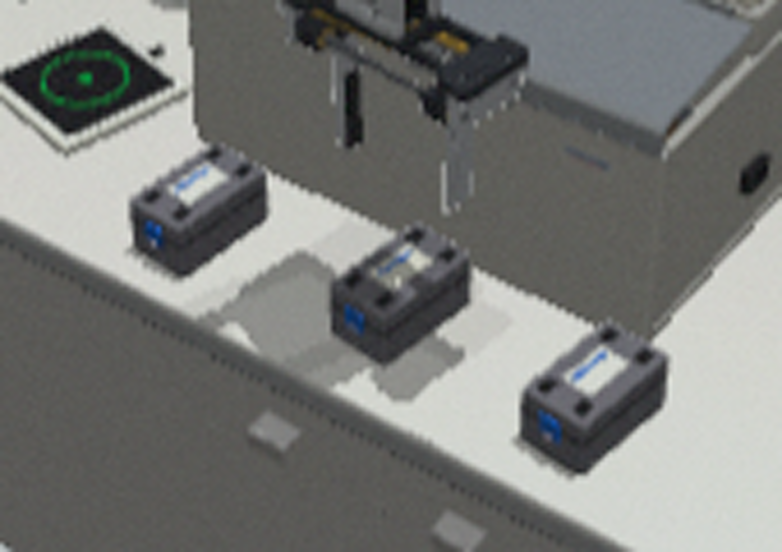

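View pics/t3.png

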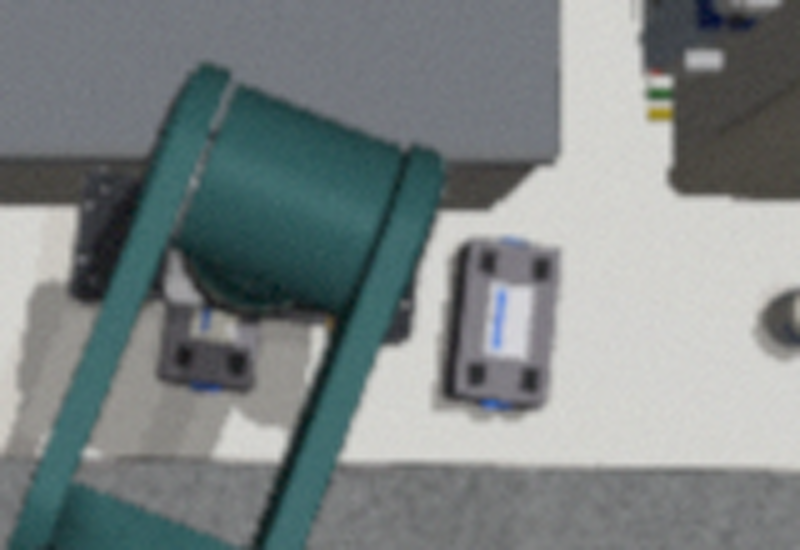

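```bash
python3 - <<'E'
from h import *
s=cams.snapshot("scene")
c=lambda u,v:((u+.5)/4.6-.5+190,(v+.5)/4.6-.5+170)
b=px2w(s,*c(652,330),0); print(b)
for z in (.1,.12,.14,.16,.18,.2): print(z,w2px(s,(b[0],b[1],z)),c(658,150))
t=cams.snapshot("top")
print([px2w(t,220/5+280,63/5+180,z).round(3) for z in (.2,.3,.4)])
E
```

```text
[ 0.58791658 -0.28586591  0.        ]
0.1 (np.float64(333.37301007169253), np.float64(219.55476145300804)) (332.6521739130435, 202.2173913043478)
0.12 (np.float64(333.79801185012735), np.float64(214.9813047711554)) (332.6521739130435, 202.2173913043478)
0.14 (np.float64(334.2300545016827), np.float64(210.33208104583795)) (332.6521739130435, 202.2173913043478)
0.16 (np.float64(334.669314453721), np.float64(205.60519173700155)) (332.6521739130435, 202.2173913043478)
0.18 (np.float64(335.11597407771404), np.float64(200.79867433985527)) (332.6521739130435, 202.2173913043478)
0.2 (np.float64(335.5702219417023), np.float64(195.91049966815083)) (332.6521739130435, 202.2173913043478)
[array([ 0.607, -0.12 ,  0.2  ]), array([ 0.587, -0.113,  0.3  ]), array([ 0.567, -0.105,  0.4  ])]
```

```bash
python3 - <<'E'
from h import *
import cv2
s=cams.snapshot("scene"); p=s["pixels"][:,:,::-1]
cv2.imwrite("pics/s3b.png",cv2.resize(p[60:260,180:400],None,fx=3,fy=3,interpolation=cv2.INTER_CUBIC))
E
```

```text
(no output)
```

View pics/s3b.png

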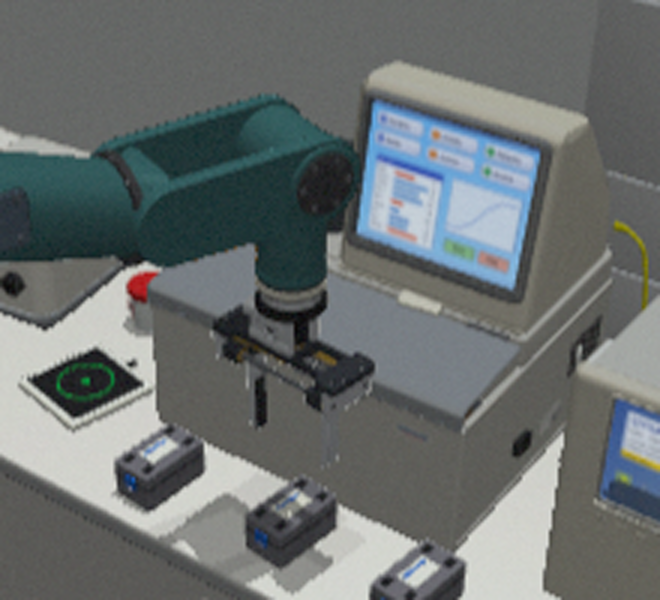

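Emit:
arm_command:
  plan: [0, 0, 4, 0, 0, 0, 0, 0, 0, 4, 0, 0, 0, 0, 0, 0, 3, 0, 0, 0, 0, 0, 0, 2.0, 0, 0, 0, 0, 0, 0, 0, 0, 0, 0, 0, 0, 0, 0, 0, 0, 0, 1, 0, 0, 0, 0, 0, 0, 1, 0, 0, 0, 0, 0, 0, 1]

```text
time: 12.12
tool_pos: [0.4907, -0.127, 0.017]
ee_rot: [3.141, -0.002, -0.123]
wrist_force: [-0.8, 0.0, -0.5]
width: 0.0674
```

Emit:
arm_command:
  plan: [0, 0, 0, 0, 0, 0, 1, 0, 0, 0, 0, 0, 0, 1]

```text
time: 12.38
tool_pos: [0.4903, -0.1271, 0.0165]
ee_rot: [3.141, -0.001, -0.122]
wrist_force: [-0.5, -2.7, 2.0]
width: 0.0561
```

```bash
python3 - <<'E'
from h import *
st()
E
```

```text
t 12.38 pos [ 0.4903 -0.1271  0.0165] rpy [ 1.7994e+02 -6.0000e-02 -7.0100e+00] F [-0.55 -2.71  1.98] T [-0.19   0.06   0.019] w 0.0561
```

Gripped, with the width at 56.1 mm. Now I'll lift, pull back and shake.

Emit:
arm_command:
  plan: [0, 0, -2, 0, 0, 0, 1, 0, 0, -4, 0, 0, 0, 1, -2, 0, -4, 0, 0, 0, 1, -4, 0, -2, 0, 0, 0, 1, 0, 0, 0, 0, 0, 0, 1, 0, 0, 0, 0, 0, 0, 1]

```text
time: 13.12
tool_pos: [0.4299, -0.119, 0.1347]
ee_rot: [-3.141, 0.002, -0.123]
wrist_force: [-0.6, 1.1, -3.9]
width: 0.0559
```

```bash
python3 -c "
from h import *
avg()"
```

```text
t 13.43 tool T mean [0.0399 0.056  0.019 ] sd [0.028 0.03  0.02 ] F [-0.02  0.12 -3.74] rpy [-1.8e+02  1.0e-01 -7.0e+00]
```

Emit:
arm_command:
  plan: [-4, 0, 0, 0, 0, 0, 1]

```text
time: 13.55
tool_pos: [0.3918, -0.1148, 0.1354]
ee_rot: [-3.141, 0.001, -0.122]
wrist_force: [-0.7, -0.7, -4.0]
width: 0.056
```

Emit:
arm_command:
  plan: [4, 0, 0, 0, 0, 0, 1]

```text
time: 13.68
tool_pos: [0.4243, -0.1174, 0.1336]
ee_rot: [-3.141, 0.007, -0.124]
wrist_force: [-7.4, 1.3, -0.1]
width: 0.0559
```

Emit:
arm_command:
  plan: [-4, 0, 0, 0, 0, 0, 1]

```text
time: 13.8
tool_pos: [0.3926, -0.1148, 0.1319]
ee_rot: [-3.139, 0.006, -0.121]
wrist_force: [0.0, -0.9, -8.4]
width: 0.0554
```

Emit:
arm_command:
  plan: [4, 0, 0, 0, 0, 0, 1]

```text
time: 13.92
tool_pos: [0.4243, -0.1174, 0.1324]
ee_rot: [-3.14, 0.01, -0.124]
wrist_force: [-0.7, -0.2, -2.2]
width: 0.0555
```

Emit:
arm_command:
  plan: [-4, 0, 0, 0, 0, 0, 1]

```text
time: 14.05
tool_pos: [0.3926, -0.1148, 0.1316]
ee_rot: [-3.139, 0.007, -0.121]
wrist_force: [2.9, -1.4, -8.4]
width: 0.0559
```

Emit:
arm_command:
  plan: [4, 0, 0, 0, 0, 0, 1]

```text
time: 14.18
tool_pos: [0.4243, -0.1174, 0.1324]
ee_rot: [-3.14, 0.01, -0.124]
wrist_force: [0.3, 0.1, -2.7]
width: 0.0559
```

Emit:
arm_command:
  plan: [-4, 0, 0, 0, 0, 0, 1]

```text
time: 14.3
tool_pos: [0.3926, -0.1148, 0.1316]
ee_rot: [-3.139, 0.007, -0.121]
wrist_force: [0.7, -1.8, -8.1]
width: 0.0557
```

Emit:
arm_command:
  plan: [4, 0, 0, 0, 0, 0, 1]

```text
time: 14.42
tool_pos: [0.4243, -0.1174, 0.1324]
ee_rot: [-3.14, 0.01, -0.124]
wrist_force: [0.6, -0.8, -2.4]
width: 0.0559
```

Emit:
arm_command:
  plan: [0, 0, 0, 0, 0, 0, 1, 0, 0, 0, 0, 0, 0, 1]

```text
time: 14.68
tool_pos: [0.4307, -0.1194, 0.1359]
ee_rot: [-3.142, 0.0, -0.122]
wrist_force: [0.7, 0.9, -3.3]
width: 0.0556
```

```bash
python3 -c "
from h import *
avg()"
```

```text
t 14.97 tool T mean [ 0.0382 -0.0643  0.0093] sd [0.012 0.019 0.018] F [-0.11 -0.1  -3.73] rpy [180.  -0.  -7.]
```

Emit:
arm_command:
  plan: [0, 0, 0, 0, 8, 0, 1, 0, 0, 0, 0, 8, 0, 1, 0, 0, 0, 0, 0, 0, 1, 0, 0, 0, 0, 0, 0, 1, 0, 0, 0, 0, -8, 0, 1, 0, 0, 0, 0, -8, 0, 1, 0, 0, 0, 0, 0, 0, 1, 0, 0, 0, 0, 0, 0, 1]

```text
time: 15.98
tool_pos: [0.431, -0.1194, 0.1359]
ee_rot: [-3.142, -0.001, -0.122]
wrist_force: [0.1, -0.8, -4.3]
width: 0.0559
```

```bash
python3 -c "
from h import *
avg()"
```

```text
t 16.27 tool T mean [ 0.0308 -0.0012 -0.0045] sd [0.033 0.028 0.024] F [-0.28 -0.25 -3.63] rpy [ 1.8e+02 -1.0e-01 -7.0e+00]
```

Emit:
arm_command:
  plan: [0, 0, 0, 0, -8, 0, 1, 0, 0, 0, 0, -8, 0, 1, 0, 0, 0, 0, 0, 0, 1, 0, 0, 0, 0, 0, 0, 1, 0, 0, 0, 0, 8, 0, 1, 0, 0, 0, 0, 8, 0, 1, 0, 0, 0, 0, 0, 0, 1, 0, 0, 0, 0, 0, 0, 1]

```text
time: 17.27
tool_pos: [0.4304, -0.1195, 0.137]
ee_rot: [3.141, -0.001, -0.123]
wrist_force: [0.1, -0.1, -2.7]
width: 0.0559
```

```bash
python3 -c "
from h import *
avg();st()"
```

```text
t 17.57 tool T mean [0.0188 0.0242 0.0251] sd [0.039 0.013 0.022] F [-0.02 -0.13 -3.87] rpy [-180.    0.   -7.]
t 17.57 pos [ 0.431  -0.1194  0.1357] rpy [-1.7999e+02  5.0000e-02 -7.0000e+00] F [ 0.41  0.23 -4.  ] T [-0.022 -0.036 -0.016] w 0.056
```

The middle case rattles. The shake gave irregular knocks (−7.4 N), and its moment about y went from +0.056 to −0.064 N·m, about the 0.12 expected from a rolling ball. It moved back again after tipping. Next I carry it to the pad along the robot's side of the analyser.

```bash
python3 -c "
from h import *
go(.43,.2575,.14,-13.3); go(.5595,.2575,.1005,-13.3)"
```

```text
t 17.57 pos [ 0.431  -0.1194  0.1357] rpy [-1.7999e+02  5.0000e-02 -7.0000e+00] F [ 0.41  0.23 -4.  ] T [-0.022 -0.036 -0.016] w 0.056
turn deg (tool): [-0.    0.05  6.3 ] shift cm after turn: [ -8.77 -36.66  -0.43] before turn [ -4.7  -37.4   -0.42]
t 17.57 pos [ 0.431  -0.1194  0.1357] rpy [-1.7999e+02  5.0000e-02 -7.0000e+00] F [ 0.41  0.23 -4.  ] T [-0.022 -0.036 -0.016] w 0.056
turn deg (tool): [-0.    0.05  6.3 ] shift cm after turn: [  3.83 -39.64   3.52] before turn [  8.16 -38.98   3.52]
```

Emit:
arm_command:
  plan: [0, 0, 0, 0, 0, 3.3, 1, 0, 0, 0, 0, 0, 3, 1, -0.8, -3.2, 0, 0, 0, 0, 1, -1.2, -5, 0, 0, 0, 0, 1, -1.2, -5, 0, 0, 0, 0, 1, -1.2, -5, 0, 0, 0, 0, 1, -1.2, -5, 0, 0, 0, 0, 1, -1.2, -5, 0, 0, 0, 0, 1]

```text
time: 18.58
tool_pos: [0.4294, 0.1726, 0.1358]
ee_rot: [3.141, -0.0, -0.232]
wrist_force: [0.3, -0.5, -4.4]
width: 0.0559
```

Emit:
arm_command:
  plan: [-1.2, -5, 0, 0, 0, 0, 1, -0.8, -3.5, 0, 0, 0, 0, 1, 0, 0, 0, 0, 0, 0, 1]

```text
time: 18.95
tool_pos: [0.4292, 0.2605, 0.1353]
ee_rot: [3.141, 0.001, -0.228]
wrist_force: [-0.9, 0.1, -4.7]
width: 0.0559
```

```bash
python3 -c "
from h import *
go(.5595,.2575,.1005,-13.3)"
```

```text
t 18.95 pos [0.4292 0.2605 0.1353] rpy [ 1.7998e+02  6.0000e-02 -1.3080e+01] F [-0.86  0.05 -4.75] T [ 0.027 -0.019 -0.057] w 0.0559
turn deg (tool): [0.02 0.06 0.22] shift cm after turn: [12.75 -2.71  3.48] before turn [12.77 -2.66  3.47]
```

Next I move above the pad at this height.

Emit:
arm_command:
  plan: [3.5, -0.7, 0, 0, 0, 0, 1, 4, -0.9, 0, 0, 0, 0, 1, 3.2, -0.7, 0, 0, 0, 0, 1, 2, -0.4, 0, 0, 0, 0, 1, 0, 0, 0, 0, 0, 0, 1, 0, 0, 0, 0, 0, 0, 1]

```text
time: 19.7
tool_pos: [0.5585, 0.2545, 0.1354]
ee_rot: [3.141, 0.002, -0.233]
wrist_force: [-0.2, -0.6, -4.6]
width: 0.0559
```

```bash
python3 - <<'E'
from h import *
import cv2
go(.5595,.2575,.1005,-13.3)
s=cams.snapshot("top"); p=s["pixels"][:,:,::-1]
cv2.imwrite("pics/t4.png",cv2.resize(p[160:270,120:280],None,fx=5,fy=5,interpolation=cv2.INTER_CUBIC))
s=cams.snapshot("scene"); p=s["pixels"][:,:,::-1]
cv2.imwrite("pics/s4.png",cv2.resize(p[110:260,140:300],None,fx=4,fy=4,interpolation=cv2.INTER_CUBIC))
E
```

```text
t 19.7 pos [0.5585 0.2545 0.1354] rpy [ 1.7994e+02  9.0000e-02 -1.3350e+01] F [-0.17 -0.59 -4.64] T [0.065 0.045 0.014] w 0.0559
turn deg (tool): [ 0.06  0.09 -0.05] shift cm after turn: [ 0.03 -0.31  3.49] before turn [ 0.03 -0.32  3.49]
```

View pics/s4.png

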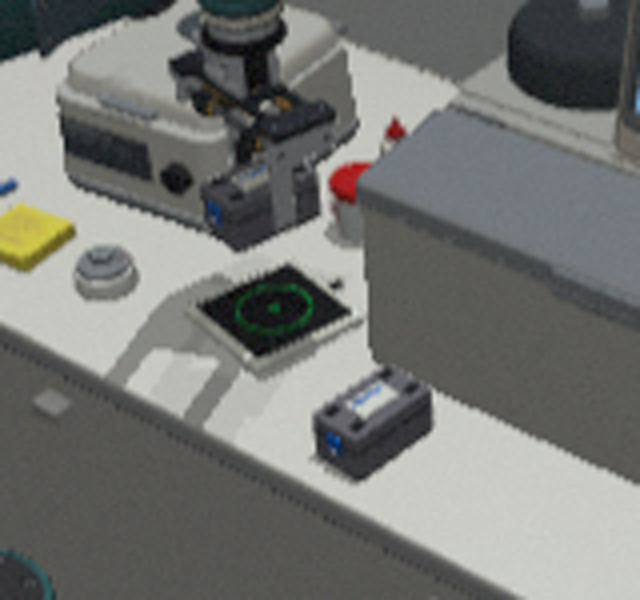

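View pics/t4.png

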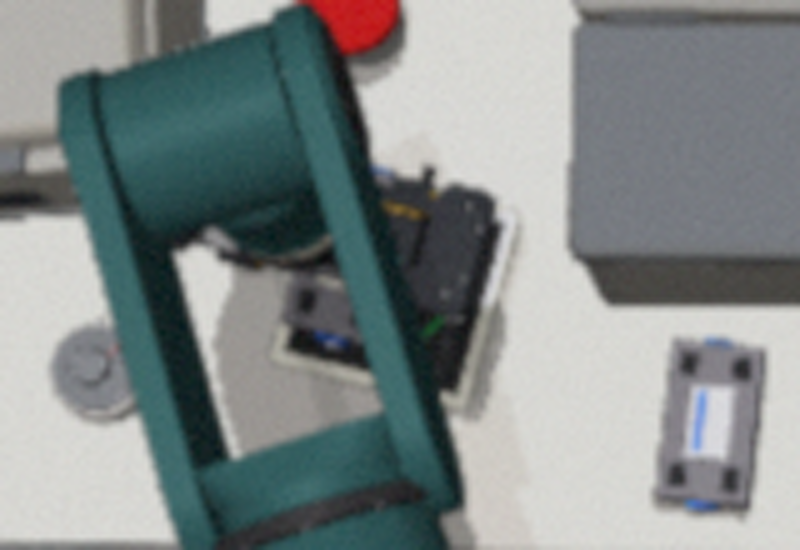

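```bash
python3 - <<'E'
from h import *
s=cams.snapshot("scene");t=cams.snapshot("top")
cs=lambda u,v:((u+.5)/4-.5+140,(v+.5)/4-.5+110)
ct=lambda u,v:((u+.5)/5-.5+120,(v+.5)/5-.5+160)
o=robot.get_obs(); R=Ro.from_euler('xyz',o['ee_rot'])
print('pad scene',px2w(s,*cs(275,307),.014))
w=np.array([px2w(s,*cs(*q),.014) for q in [(278,262),(365,316),(262,366),(187,311)]]);print(w.round(3),w.mean(0))
for z in(.14,.15): print('latch in tool top',R.inv().apply(px2w(t,*ct(330,340),z)-o['tool_pos']).round(4),'far',R.inv().apply(px2w(t,*ct(380,173),z)-o['tool_pos']).round(4))
print('latch scene',R.inv().apply(px2w(s,*cs(214,211),.149)-o['tool_pos']).round(4))
# predicted near-latch and top corners in both views if case centred in jaws
for n,p in[('nearlatch',(-.0515,0,-.0135)),('c1',(-.048,.028,-.0355)),('c2',(-.048,-.028,-.0355)),('c3',(.048,.028,-.0355)),('b1',(-.048,.028,.0165)),('b3',(.048,.028,.0165))]:
    q=R.apply(p)+o['tool_pos']; a=w2px(s,q); b=w2px(t,q)
    print(n,'scene crop',np.round([(a[0]+.5-140)*4-.5,(a[1]+.5-110)*4-.5]),'top crop',np.round([(b[0]+.5-120)*5-.5,(b[1]+.5-160)*5-.5]))
E
```

```text
pad scene [0.55999512 0.26149471 0.014     ]
[[0.618 0.311 0.014]
 [0.601 0.18  0.014]
 [0.484 0.208 0.014]
 [0.505 0.328 0.014]] [0.55181724 0.25661133 0.014     ]
latch in tool top [-0.0501 -0.0039 -0.0038] far [ 0.0502 -0.0031 -0.0039]
latch in tool top [-0.0508 -0.0015 -0.0138] far [ 0.0488 -0.0008 -0.0139]
latch scene [-0.0502 -0.0091 -0.0128]
nearlatch scene crop [218. 215.] top crop [332. 342.]
c1 scene crop [235. 207.] top crop [374. 343.]
c2 scene crop [202. 181.] top crop [278. 319.]
c3 scene crop [322. 169.] top crop [422. 179.]
b1 scene crop [242. 253.] top crop [391. 354.]
b3 scene crop [326. 215.] top crop [436. 196.]
```

```bash
python3 - <<'E'
import cv2
p=cv2.imread("pics/s4.png"); cv2.imwrite("pics/s4c.png",cv2.resize(p[130:270,170:350],None,fx=4,fy=4,interpolation=cv2.INTER_CUBIC))
E
```

```text
(no output)
```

View pics/s4c.png

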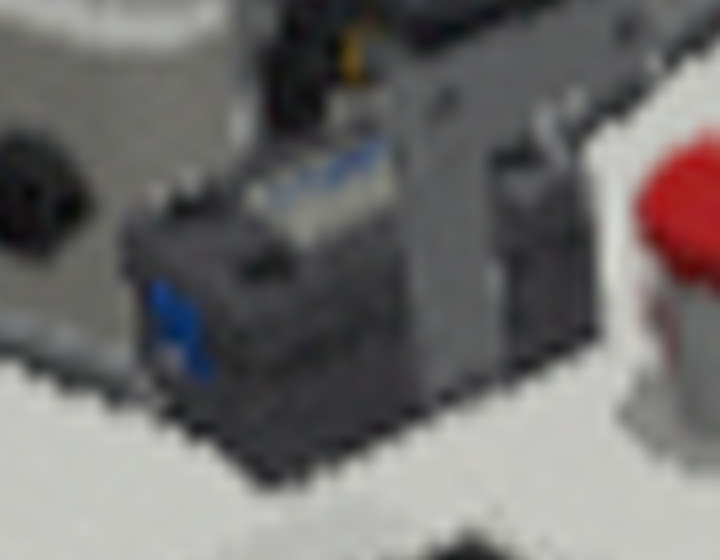

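Emit:
arm_command:
  plan: [0.1, -0.3, 1.2, 0, 0, 0, 1, 0, 0, 1.3, 0, 0, 0, 1, 0, 0, 0.7, 0, 0, 0, 1, 0, 0, 0.3, 0, 0, 0, 1, 0, 0, 0, 0, 0, 0, 1, 0, 0, 0, 0, 0, 0, 1, 0, 0, 0, 0, 0, 0, 1, 0, 0, 0, 0, 0, 0, 1]

```text
time: 20.9
tool_pos: [0.561, 0.2578, 0.1013]
ee_rot: [-3.141, -0.0, -0.232]
wrist_force: [0.3, -0.3, -4.2]
width: 0.0555
```

```bash
python3 - <<'E'
from h import *
import cv2
go(.560,.258,.1005,-13.3)
s=cams.snapshot("top"); p=s["pixels"][:,:,::-1]
cv2.imwrite("pics/t5.png",p)
s=cams.snapshot("scene"); p=s["pixels"][:,:,::-1]
cv2.imwrite("pics/s5.png",cv2.resize(p[110:260,140:300],None,fx=4,fy=4,interpolation=cv2.INTER_CUBIC))
o=st();print(abs(o['qvel']).max())
E
```

```text
t 20.9 pos [0.561  0.2578 0.1013] rpy [-1.7999e+02 -3.0000e-02 -1.3320e+01] F [ 0.29 -0.3  -4.21] T [0.07  0.022 0.034] w 0.0555
turn deg (tool): [-0.01 -0.03 -0.02] shift cm after turn: [-0.1   0.    0.08] before turn [-0.1   0.    0.08]
t 21.0 pos [0.5609 0.2578 0.1011] rpy [-1.800e+02 -2.000e-02 -1.332e+01] F [-0.53  0.25 -4.29] T [ 0.028  0.032 -0.019] w 0.056
0.0028433643048472626
```

View pics/s5.png

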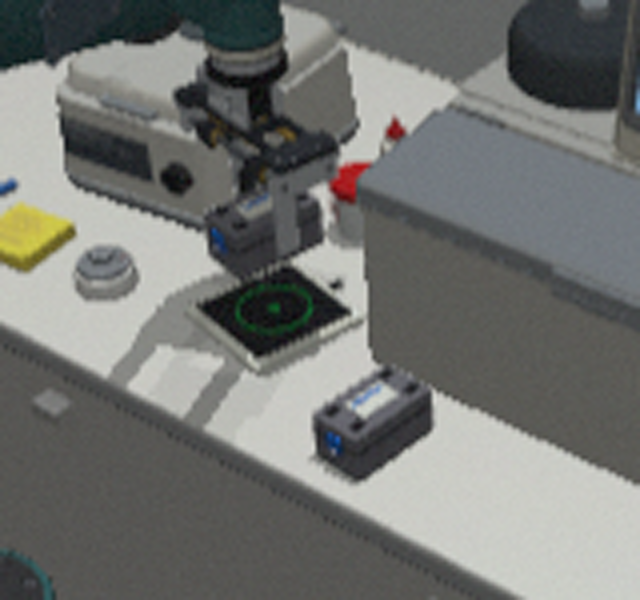

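View pics/t5.png

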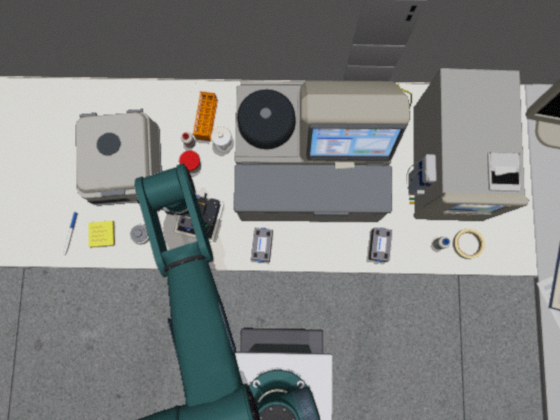

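The scene view shows the case level above the pad, whose green mark is at crop (275,307). In the top view the quiet case is back at (380,244) and the bystanders are where they were.

```bash
python3 - <<'E'
from h import *
from bench import close_job
print(close_job()); st()
E
```

```text
the job is handed in; nothing more can be done
None
the job is handed in; nothing more can be done
```

The middle case is the one that rattles, and I handed the job in at about 21 s while holding it over the tag reader pad.

- **Right-hand case (quiet):** I shook it first. The forces were regular, and its moment stayed between 0.040 and 0.050 N·m through shaking and tipping. I set it back within about 1 mm of where it stood, and the later top view confirmed that.
- **Middle case (rattles):** Shaking gave knocks of up to 7 N. Its moment about y swung from +0.056 to −0.064 N·m, as a 0.26 kg ball rolling 46 mm should. Tipping shifted the moment too, but less, by about 0.03 N·m.
- **Left-hand case:** I did not touch it, as the rattle had already been felt directly in the middle one.

**Last checks:**
- **Position:** The tool was at (0.561, 0.258), against a pad centre measured at (0.560, 0.258).
- **Height:** The underside of the case was about 7 cm above the pad.
- **Level and still:** The tilt was under 0.1° and the joint speeds were about zero.
- **Grip:** The finger opening was 56 mm.
- **Bystanders:** The timer, bottle and cup looked unmoved.

**Disagreement:** The two cameras differed by 3 to 8 mm in y on the measured points. The top camera matched the grasps, so I relied on it.

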